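# Push the bottle carrier through the hand-out gap

## Task

Push the grey bottle carrier along the table, with its two pill bottles standing in it, through the narrow gap between the two fixed steel jars and on until its front edge rests squarely against the aluminium stop rail, in line with the gap. Only push the carrier: do not lift or tip it, do not touch the bottles in it, and leave everything else on the table where it is.

Things in the scene. Friction and masses are not known exactly. Their poses are not given: they have to be found in the camera images.
- station: Fixed hand-out station: two squat round steel jars and a stop rail. Origin on the table midway between the jars, x from jar to jar, y the way the carrier goes through, z up. Jars: 80 mm in diameter, 46 mm high with knob, centred at x = -88.5 and +88.5 mm, y = 0; the gap is 97 mm. The thin white sheet below is level with the table. Its place and yaw (within 0.2 rad) vary.
- stop_face (a point): Centre of the lower edge of the stop rail's near face, which the carrier must meet: station x = 0, y = +200 mm, on the table. The aluminium rail is fixed, 150 mm long in station x, 22 mm high, 12 mm thick.
- carrier: Loose grey carrier, 90 mm wide (x), 130 mm long (y), 24 mm high, 0.15 to 0.31 kg empty; outer faces upright. Origin at the centre of its underside. Front edge (bottle pockets) at y = +65 mm, rear face at -65 mm, rear 82 mm a flat deck. Starts 150 to 220 mm before the gap, up to 40 mm aside and 0.3 rad askew; slides with a few newtons. Home: its origin at station x = 0, y = +135 mm.
- bottle_a: Loose white pill bottle with a white cap, 35 mm in diameter, 56 mm high, standing in the carrier's front pocket at carrier x = -21.5, y = +38.5 mm (the pocket is 39 x 43 mm, 20 mm deep; its floor is 4 mm above the table). Origin at the centre of its base. Its top is 60 mm above the table.
- bottle_b: The same kind of bottle in the other pocket, at carrier x = +21.5, y = +38.5 mm.
- spare_1: Bystander: a like white pill bottle standing on the table outside the jar on the +x side. Origin at the centre of its base.
- spare_2: Bystander: a like white pill bottle standing on the table beside the lane between the -x jar and the stop rail. Origin at the centre of its base.
- phone: Bystander: black phone lying flat, 74 x 150 x 8 mm, beyond the stop rail to the robot's left. Origin under its centre.
- pen: Bystander: clear and blue pen lying flat, 125 mm long in its y, 10 mm thick, just behind the stop rail. Origin under its centre.
- water: Bystander: clear water bottle, 66 mm in diameter, 200 mm high, beyond the stop rail to the robot's left. Origin at the centre of its base.
- swabs: Bystander: small cardboard box, 100 x 60 x 35 mm, beside the lane between the +x jar and the stop rail. Origin under its centre.
Not all that is in view belongs to the job. There is more than one size of the carrier; the one meant has the size given above.

How it is judged (in metres and radians):
On the way:
1. the carrier is on its way through the gap between the jars, on the table (y of carrier in the frame of station between -0.04 and 0.045 m and x of carrier in the frame of station between -0.014 and 0.014 m and height (world z) of carrier below 0.005 m), for 0.05 s.
At the end, for the whole second after the job is handed in: The carrier has gone between the jars and lies flat and at rest on the table with its front edge against the stop rail (origin within 6 mm of fully home along the lane, within 20 mm of the lane's centre line, within 0.06 rad of square), with both bottles upright in their pockets (y of carrier in the frame of station between 0.129 and 0.139 m and x of carrier in the frame of station between -0.02 and 0.02 m and angle between the y axis of carrier and the y axis of station, either way round below 0.06 rad and height (world z) of carrier below 0.005 m and angle between carrier's own z axis and vertical below 0.04 rad and linear speed of carrier below 0.01 m/s and angle between each of bottle_a, bottle_b's own z axis and vertical below 0.1 rad and height (world z) of each of bottle_a, bottle_b below 0.008 m and horizontal distance between each of bottle_a, bottle_b and carrier below 0.06 m); the robot touches nothing.
It fails at once if the carrier is lifted or tipped off the table instead of pushed along it (height (world z) of carrier above 0.008 m or angle between carrier's own z axis and vertical above 0.12 rad).
It fails at once if a bottle in the carrier is touched, tipped or lifted out (angle between any of bottle_a, bottle_b's own z axis and vertical above 0.3 rad or height (world z) of any of bottle_a, bottle_b above 0.02 m or contact force between any of the fingers, the arm and bottle_a above 1 N or contact force between any of the fingers, the arm and bottle_b above 1 N).
It fails at once if something else on the table is moved by more than 15 mm (distance of any of spare_1, spare_2, phone, pen, water, swabs from where it was at the start of the episode above 0.015 m).
It also fails if it takes over 72 s, if anything falls off the work surface, if the arm or the gripper's body presses on something with over 40 N, if the wrist force passes 120 N, or if a joint passes its speed limit or range.

## Robot

A 6-joint arm with a two-finger parallel gripper is mounted at the origin on the work surface. World frame = base frame: x ahead of the robot, y to its left, z up, the work surface at z = 0. Lengths are in mm, angles in rad, forces in N, time in s.
With the tool pointing down it reaches from about 300 to 750 mm from the base axis. Payload 8.5 kg.
Tool frame: the origin (TCP) lies at the very end of the fingers, on their centre line; the grasp point (between the pads) lies 19 mm behind it (manip.tcp_to_grasp is the distance from the TCP to the grasp point, in mm); z points along the fingers, y is the line along which they close (so a half turn about z gives the same grasp; the last joint's range is limited). The gripper opens to 88 mm and grips with 3 to 60 N. Pads are 18 mm wide; open, the fingers measure 123 mm over their backs; the gripper's body (75 mm by 187 mm) begins 45 mm behind the grasp point.
Start: joints at [1.015, 0.381, 1.297, -0, 1.464, -0.215], TCP at [183.823, 518.353, 238.748] pointing down, gripper open.
Joint ranges: [-3.11, 3.11], [-0.89, 2.33], [0.22, 2.48], [-1.42, 4.56], [0.17, 2.85], [-2.88, 2.88]. Speed limits (rad/s): [2.39, 2.39, 3.14, 3.14, 3.14, 3.14].

## Interface

Orientations are given as a unit quaternion [w, x, y, z].
In Python, from station import manip gives the robot as it stands.
- The arm moves only by the shell command python3 -m creep 'ROWS'. ROWS is JSON, a list of rows, each a list of 3 entries, a list of its own where there are three numbers: the shift along the world's x, y, z in mm, then the turn, a rotation vector about the world's x, y, z in degrees, then the finger opening in mm, from 0 to 88.1. In form: [[[dx, dy, dz], [wx, wy, wz], grip], ...]. A call has 1 to 5 rows; each row is the pose to reach, as a shift and turn from the pose commanded when the call began; what a row does not reach only later rows make up. A row lasts 1/10 s, in which the tool goes at most 50 mm and 8.59 degrees, less where a joint would pass 70% of its speed; a pose out of reach is approached as far as the arm can. A call with a gripper value outside its range is refused whole. The fingers move at their own pace and stop on an object; the grip force is fixed at half the most. Time passes only in rows, so rows that repeat a pose let the fingers close. It gives the time, the measured TCP pose, the force, the opening and the grip force at its end, in the units of the state.
- manip.read_state(): the state, without advancing time (a new reading comes with each control period).
- manip.capture(name): name is "side" or "top"; returns a dict with "color" (420x560x3 uint8, red, green, blue), "range_z" (420x560 float32, mm along the optical axis (not along the pixel's ray), 0 where there is no reading), "camera_matrix" (3x3 intrinsics, pixels), "extrinsics" (4x4, takes a point from camera to world coordinates). Camera axes: x right, y down, z forward; pixel columns grow to the right and rows downward; lengths in mm; the calibration is good to about 2 mm. A picture is of the moment at which its call begins.
- manip.finish_job(): hands the job in; it is judged then, once.
The state is a dict: "clock": time; "q": joint angles; "qvel": joint speeds; "joint_torque": joint torques, N m; "eef_pos": TCP position; "tcp_rot": TCP orientation; "contact_force": force on the tool from outside, world axes, zero at the start; "moment": the same for the moment, N m; "width": opening from 0.0 (shut) to 1.0 (fully open); "grasp_force": force on a finger pad.
Only numpy, scipy, OpenCV 4.12 (cv2) and the standard library are available. Lean on these libraries where they do the work, as an engineer would, in place of code of your own. Each camera call takes 0.05 s, during which the arm holds its last target. There are 200 camera calls.

## Working session

There is one attempt and no reset: what is moved stays moved. The work goes in short steps, Python scripts to look and compute and a shell command to move; the robot and the scene stay as the last step left them, time stands still between calls to the robot, and variables do not carry over. Pictures are saved under pics/ and viewed, at most 10 in all, crops included, and the job is handed in when it is done.

```bash
mkdir -p pics; ls
python3 - <<'E'
from station import manip
import cv2,numpy as np
for n in("top","side"):
    c=manip.capture(n);cv2.imwrite(f"pics/{n}0.png",c["color"][:,:,::-1]);np.savez(f"{n}0.npz",**c)
    print(n,c["camera_matrix"].round(1).tolist(),c["extrinsics"].round(3).tolist())
s=manip.read_state();print(s)
E
```

```text
pics
top [[544.6, 0.0, 273.4], [0.0, 544.6, 200.3], [0.0, 0.0, 1.0]] [[0.011, -0.994, 0.107, 434.18], [-1.0, -0.01, 0.013, 71.094], [-0.012, -0.107, -0.994, 1251.779], [0.0, 0.0, 0.0, 1.0]]
side [[405.8, 0.0, 278.7], [0.0, 405.8, 212.9], [0.0, 0.0, 1.0]] [[0.992, -0.074, 0.104, 461.377], [-0.127, -0.654, 0.746, -561.85], [0.013, -0.753, -0.658, 608.947], [0.0, 0.0, 0.0, 1.0]]
{'clock': 0.1, 'q': array([ 1.01466184e+00,  3.81140097e-01,  1.29812881e+00, -1.03671531e-06,
        1.46359733e+00, -2.15282231e-01]), 'qvel': array([ 9.13711516e-05, -2.64545738e-03, -1.50754715e-03, -3.12268993e-04,
        6.93463894e-04,  8.79899680e-04]), 'joint_torque': array([ 4.13695685e-03, -4.38653398e+01, -2.24911326e+01,  7.15284026e-02,
        3.42162524e-02, -1.01000917e-04]), 'eef_pos': array([183.72444685, 518.15416824, 238.21229147]), 'tcp_rot': array([-2.39092579e-04,  1.69602231e-01,  9.85512393e-01, -5.90199721e-04]), 'contact_force': array([-0.0104698 , -0.31863214,  0.29520732]), 'moment': array([-0.01497722,  0.05756951,  0.03829575]), 'grasp_force': 0.0, 'width': 0.9997015289767927}
```

View pics/top0.png

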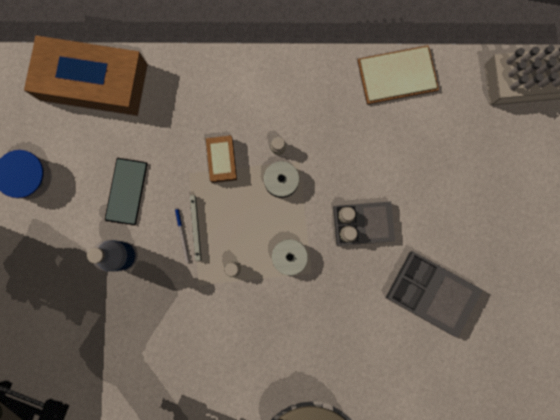

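View pics/side0.png

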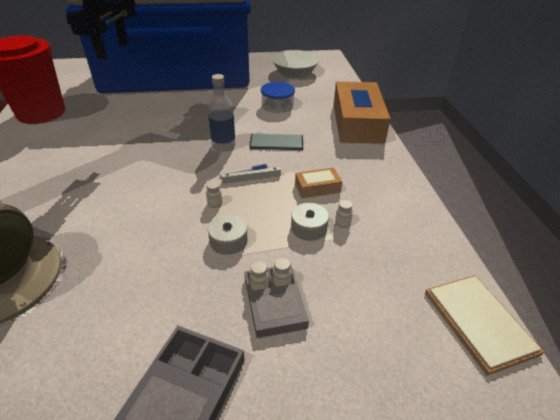

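The top view shows the jars at (282,179) and (290,257), and the rail at (195,227). There are two candidate carriers: a small one with bottles at (362,223) and a larger empty tray at (437,292). The small one fits, since it holds both bottles and looks about 90x130. I'll confirm its size with a measurement and a crop.

```bash
cat > h.py <<'E'
import numpy as np,cv2
def cloud(c):
    K,T,Z=c["camera_matrix"],c["extrinsics"],c["range_z"]
    v,u=np.indices(Z.shape)
    P=np.stack([(u-K[0,2])/K[0,0]*Z,(v-K[1,2])/K[1,1]*Z,Z],-1)@T[:3,:3].T+T[:3,3]
    P[Z<=0]=np.nan
    return P
def ray(c,px,z):
    K,T=c["camera_matrix"],c["extrinsics"]
    px=np.atleast_2d(px).astype(float)
    d=np.c_[(px-K[:2,2])/[K[0,0],K[1,1]],np.ones(len(px))]@T[:3,:3].T
    return (T[:3,3]+d*((z-T[2,3])/d[:,2])[:,None])[:,:2]
def rect(xy):
    r=cv2.minAreaRect(xy.astype(np.float32)); b=cv2.boxPoints(r)
    e=[b[1]-b[0],b[2]-b[1]]; l=max(e,key=np.linalg.norm)
    return np.round(r[0],1),np.round(r[1],1),np.degrees(np.arctan2(l[1],l[0]))%180
E
python3 - <<'E'
import numpy as np,cv2
from h import *
c=np.load("top0.npz");P=cloud(c);Z=P[...,2]
print("table z",np.nanmedian(Z[190:260,205:260]),np.nanstd(Z[190:260,210:250]))
def box(n,u0,u1,v0,v1,lo,hi):
    m=np.zeros(Z.shape,bool);m[v0:v1,u0:u1]=1
    m&=(Z>lo)&(Z<hi); m=cv2.morphologyEx(m.astype(np.uint8),cv2.MORPH_OPEN,np.ones((3,3)))
    n_,lab,st,_=cv2.connectedComponentsWithStats(m)
    m=lab==1+np.argmax(st[1:,4])
    xy=P[m][:,:2];print(n,m.sum(),np.nanmedian(Z[m]).round(1),rect(xy),cv2.minEnclosingCircle(xy.astype(np.float32)))
box("jar+",255,305,155,205,15,60);box("jar-",265,315,235,282,15,60)
box("rail",180,208,188,268,11,40);box("carrier",325,405,190,255,12,32)
box("carrier+b",325,405,190,255,12,75);box("tray",375,495,240,345,8,60)
box("botA",335,362,224,246,50,75);box("botB",335,362,202,224,50,75)
box("sp1",265,290,132,156,40,75);box("sp2",220,244,255,280,40,75)
im=cv2.resize(c["color"][130:345,165:495,::-1],None,fx=2.4,fy=2.4,interpolation=2);cv2.imwrite("pics/crop.png",cv2.convertScaleAbs(im,alpha=1.5))
E
```

```text
table z 0.5631299005376604 2.4394858549890426
jar+ 1005 40.1 (array([613.6,  70.8]), array([77.4, 76.7]), np.float32(0.34035847)) ((614.4828491210938, 71.08348846435547), 40.140506744384766)
jar- 1011 40.6 (array([438.2,  50.3]), array([77.2, 77.5]), np.float32(90.65104)) ((439.0367431640625, 50.62053680419922), 39.700191497802734)
rail 376 21.1 (array([503.5, 265.2]), array([148.7,  12.8]), np.float32(6.780789)) ((503.880126953125, 261.7984313964844), 74.33585357666016)
carrier 1483 24.4 (array([ 519.2, -139.4]), array([90.4, 86. ]), np.float32(5.4943)) ((520.013916015625, -138.45411682128906), 60.923484802246094)
carrier+b 1925 25.2 (array([ 517.8, -121.7]), array([ 90.4, 121.6]), np.float32(94.95476)) ((518.9256591796875, -125.10783386230469), 70.90641784667969)
tray 3325 32.2 (array([ 361.7, -270.9]), array([174.7, 120. ]), np.float32(61.26064)) ((361.521240234375, -269.72711181640625), 103.78534698486328)
botA 136 59.7 (array([492.8, -81.1]), array([26.3, 26.6]), np.float32(90.84761)) ((492.2408447265625, -80.65637969970703), 14.24268913269043)
botB 138 59.5 (array([534.6, -76.6]), array([26.3, 27.1]), np.float32(179.99577)) ((535.1049194335938, -77.2348861694336), 14.494659423828125)
sp1 133 55.7 (array([692.5,  79.5]), array([28.6, 24.9]), np.float32(0.82267624)) ((691.8654174804688, 77.79740142822266), 15.186912536621094)
sp2 133 56.2 (array([411.7, 177.8]), array([26.9, 26.1]), np.float32(89.897575)) ((411.56671142578125, 177.5244140625), 14.322395324707031)
```

View pics/crop.png

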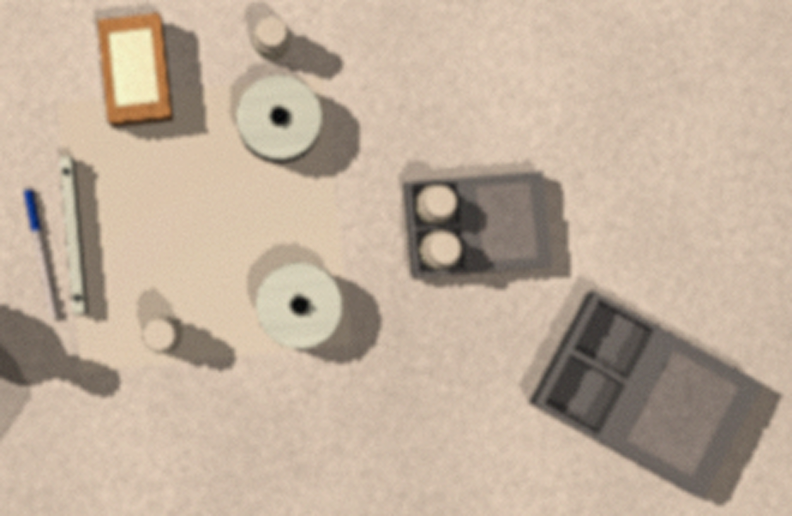

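The crop confirms it. The carrier at crop (480,225) measures 90 mm wide with bottles in it, and the tray at (650,395) is about 120x175, so too large.

- **Station:** origin about (526,61), yaw about 6.7°.
- **Carrier:** x_s about -29, y_s about -176, nearly square.

Plan: push the side face squarely with the open fingers to centre the carrier, then push from behind.

```bash
python3 -m creep '[[[17.5,-43,0],[0,0,5.24],88],[[35,-86,0],[0,0,10.48],88],[[52.5,-129,0],[0,0,15.72],88],[[70,-172,0],[0,0,20.96],88],[[87.5,-215,0],[0,0,26.2],88]]'
python3 -m creep '[[[17.5,-43,0],[0,0,0],88],[[35,-86,0],[0,0,0],88],[[52.5,-129,0],[0,0,0],88],[[70,-172,0],[0,0,0],88],[[87.5,-215,0],[0,0,0],88]]'
python3 -m creep '[[[17.5,-43,0],[0,0,0],88],[[35,-86,0],[0,0,0],88],[[52.5,-129,0],[0,0,0],88],[[70,-172,0],[0,0,0],88],[[88,-213,0],[0,0,0],88]]'
python3 -m creep '[[[0,0,-30],[0,0,0],88],[[0,0,-60],[0,0,0],88],[[0,0,-90],[0,0,0],88],[[0,0,-100],[0,0,0],88],[[0,0,-100],[0,0,0],88]]'
```

```text
clock: 0.6
eef_pos: [271.4, 301.6, 238.6]
tcp_rot: [-0.0, -0.06, 0.998, -0.0]
contact_force: [0.1, -0.4, 0.9]
width: 0.998
grasp_force: 0.0
clock: 1.1
eef_pos: [359.0, 86.5, 238.8]
tcp_rot: [0.0, -0.058, 0.998, 0.0]
contact_force: [-0.3, 1.0, 0.1]
width: 1.001
grasp_force: 0.0
clock: 1.6
eef_pos: [447.0, -126.7, 238.6]
tcp_rot: [-0.0, -0.058, 0.998, 0.0]
contact_force: [0.1, 0.9, -0.2]
width: 1.004
grasp_force: 0.0
clock: 2.1
eef_pos: [446.5, -124.4, 138.0]
tcp_rot: [-0.001, -0.058, 0.998, 0.001]
contact_force: [0.2, -0.3, -0.4]
width: 0.997
grasp_force: 0.0
```

```bash
python3 -m creep '[[[0,0,-30],[0,0,0],88],[[0,0,-60],[0,0,0],88],[[0,0,-90],[0,0,0],88],[[0,0,-115],[0,0,0],88],[[0,0,-128],[0,0,0],88]]'
python3 - <<'E'
from station import manip
import cv2
c=manip.capture("side");cv2.imwrite("pics/s1.png",cv2.convertScaleAbs(cv2.resize(c["color"][180:400,150:450,::-1],None,fx=2,fy=2),alpha=1.4))
E
```

```text
clock: 2.6
eef_pos: [447.3, -124.8, 10.4]
tcp_rot: [0.0, -0.058, 0.998, -0.0]
contact_force: [-0.2, 0.3, -0.2]
width: 0.999
grasp_force: 0.0
```

View pics/s1.png

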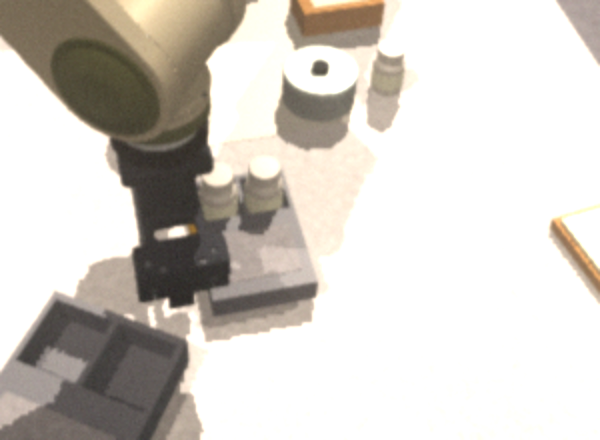

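The view shows the gripper left of the carrier, with the near finger at (180,295), clear of the tray and bottles. Now the sideways push.

```bash
python3 -m creep '[[[6,0.7,0],[0,0,0],88],[[11,1.3,0],[0,0,0],88],[[15,1.8,0],[0,0,0],88],[[19,2.2,0],[0,0,0],88],[[23,2.7,0],[0,0,0],88]]'
python3 -m creep '[[[4,0.5,0],[0,0,0],88],[[8,0.9,0],[0,0,0],88],[[12,1.4,0],[0,0,0],88],[[16,1.9,0],[0,0,0],88],[[19,2.2,0],[0,0,0],88]]'
python3 -m creep '[[[0,0,0],[0,0,0],88],[[-8,-1,0],[0,0,0],88],[[-20,-2.3,0],[0,0,0],88],[[-32,-3.7,0],[0,0,0],88],[[-36,-4.2,0],[0,0,0],88]]'
cat > meas.py <<'E'
from station import manip
from h import *
import sys
c=manip.capture("top");P=cloud(c);Z=P[...,2]
o=np.array([526.2,60.7]);a=np.radians(6.7);R=np.array([[np.cos(a),np.sin(a)],[-np.sin(a),np.cos(a)]])
S=(P[...,:2]-o)@R.T   # station coordinates
cv2.imwrite(sys.argv[1],cv2.convertScaleAbs(cv2.resize(c["color"][120:320,160:460,::-1],None,fx=2.4,fy=2.4),alpha=1.4))
y0=float(sys.argv[2])  # expected carrier y
w=(abs(S[...,0])<52)&(abs(S[...,1]-y0)<85)
def comp(m):
    m=cv2.morphologyEx(m.astype(np.uint8),cv2.MORPH_OPEN,np.ones((2,2)));n,l,s,_=cv2.connectedComponentsWithStats(m)
    return [l==i for i in range(1,n) if s[i,4]>60]
deck=max(comp(w&(Z>12)&(Z<34)),key=np.sum)
r=cv2.minAreaRect(S[deck].astype(np.float32));print("deck ctr",np.round(r[0],1),"size",np.round(r[1],1),"ang",round(r[2],2))
d=S[deck];print("x range",np.percentile(d[:,0],[1,99]).round(1),"rear y",np.percentile(d[:,1],1).round(1))
b=[np.array(cv2.minEnclosingCircle(S[m].astype(np.float32))[0]) for m in comp(w&(Z>48)&(Z<66))]
b.sort(key=lambda q:q[0]);print("bottles",np.round(b,1).tolist())
if len(b)==2:
    e=b[1]-b[0];print("yaw by bottles deg",np.degrees(np.arctan2(e[1],e[0])).round(1),"mid",np.round((b[0]+b[1])/2,1))
E
python3 meas.py pics/t2.png -175
```

```text
clock: 3.15
eef_pos: [470.0, -121.8, 11.2]
tcp_rot: [-0.0, -0.058, 0.998, -0.0]
contact_force: [-2.6, -0.1, 2.3]
width: 0.999
grasp_force: 1.3
clock: 3.65
eef_pos: [489.2, -119.7, 10.7]
tcp_rot: [-0.0, -0.058, 0.998, 0.0]
contact_force: [-1.9, 0.3, 2.1]
width: 0.998
grasp_force: 1.5
clock: 4.15
eef_pos: [451.6, -123.9, 10.7]
tcp_rot: [-0.0, -0.058, 0.998, 0.0]
contact_force: [1.0, -0.4, 0.1]
width: 0.997
grasp_force: 0.0
deck ctr [ -11.6 -185.6] size [ 79.9 139.6] ang 11.37
x range [nan nan] rear y nan
bottles [[-26.6, -141.0], [19.3, -140.3]]
yaw by bottles deg 0.8 mid [  -3.7 -140.7]
```

View pics/t2.png

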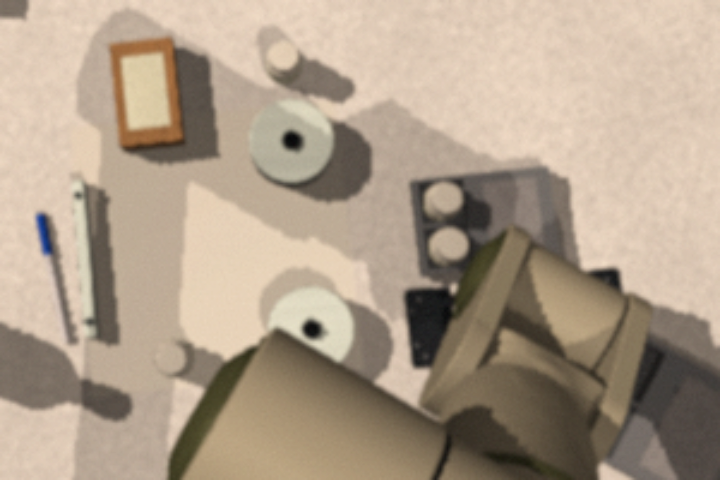

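The view shows the carrier in front of the gap, with its bottles at (443,201) and (448,245). The arm partly hides the rest. Bottles and finger contact both put the carrier about 3.8 mm short, so I'll push that last bit, then rise and move behind it while turning.

```bash
python3 -m creep '[[[12,1.4,0],[0,0,0],88],[[24,2.8,0],[0,0,0],88],[[32,3.7,0],[0,0,0],88],[[36,4.2,0],[0,0,0],88],[[39.7,4.6,0],[0,0,0],88]]'
python3 -m creep '[[[0,0,0],[0,0,0],88],[[-8,-1,0],[0,0,0],88],[[-20,-2.3,0],[0,0,0],88],[[-30,-3.5,0],[0,0,0],88],[[-30,-3.5,40],[0,0,0],88]]'
python3 -m creep '[[[0,0,40],[0,0,0],80],[[0,0,80],[0,0,0],70],[[0,0,120],[0,0,-8],60],[[10,-10,130],[0,0,-16],50],[[20,-20,130],[0,0,-24],40]]'
python3 -m creep '[[[20,-30,0],[0,0,-8],40],[[40,-55,0],[0,0,-16],40],[[60,-80,0],[0,0,-24],40],[[75,-100,0],[0,0,-32],40],[[80,-110,0],[0,0,-40],40]]'
python3 -m creep '[[[0,0,0],[0,0,-8],40],[[0,0,0],[0,0,-16],40],[[0,0,0],[0,0,-24],40],[[0,0,0],[0,0,-26],40],[[0,0,0],[0,0,-26],40]]'
python3 meas.py pics/t3.png -175
```

```text
clock: 4.7
eef_pos: [492.3, -119.2, 10.6]
tcp_rot: [-0.001, -0.058, 0.998, 0.0]
contact_force: [-3.4, -0.7, 2.6]
width: 1.002
grasp_force: 1.4
clock: 5.2
eef_pos: [459.0, -122.0, 48.1]
tcp_rot: [-0.004, -0.058, 0.998, 0.003]
contact_force: [-0.1, -0.7, -0.2]
width: 1.002
grasp_force: 0.0
clock: 5.7
eef_pos: [482.7, -143.4, 183.0]
tcp_rot: [0.002, 0.153, 0.988, -0.001]
contact_force: [1.4, 0.1, 0.7]
width: 0.568
grasp_force: 0.0
clock: 6.2
eef_pos: [562.7, -254.6, 180.0]
tcp_rot: [-0.0, 0.483, 0.876, -0.0]
contact_force: [0.0, -0.4, -0.3]
width: 0.455
grasp_force: 0.0
clock: 6.7
eef_pos: [561.9, -253.0, 180.5]
tcp_rot: [-0.0, 0.665, 0.747, -0.0]
contact_force: [1.5, -0.1, 0.1]
width: 0.454
grasp_force: 0.0
deck ctr [-1.000e-01 -1.789e+02] size [158.1  52.8] ang 54.96
x range [nan nan] rear y nan
bottles [[-23.0, -140.7], [21.9, -140.7]]
yaw by bottles deg -0.0 mid [  -0.5 -140.7]
```

View pics/t3.png

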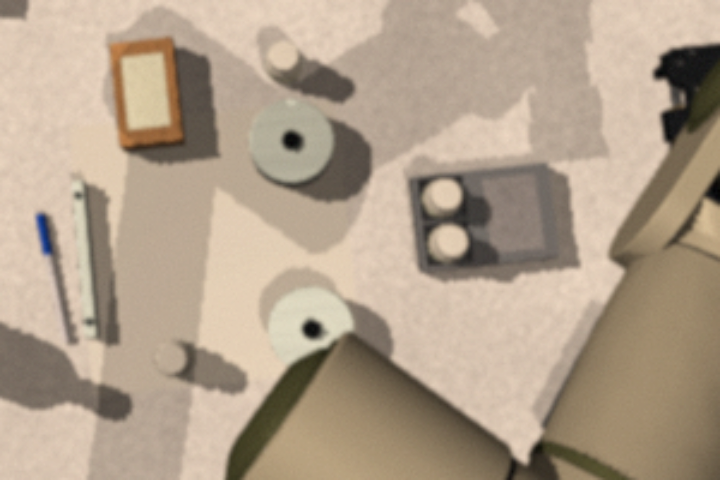

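The carrier now sits unobstructed, with corners near (410,178), (545,165), (557,258) and (425,272). I'll fix the NaN handling in the measurement and repeat it.

```bash
sed -i 's/np.ones((2,2))/np.ones((3,3))/; s/^S=(P/P[~np.isfinite(P)]=-999;Z=P[...,2];S=(P/; s/<52)/<60)/' meas.py
python3 meas.py pics/t4.png -178
python3 - <<'E'
from station import manip
print(manip.read_state()["eef_pos"].round(1))
E
```

```text
deck ctr [   0.4 -198. ] size [90.6 84.8] ang 0.05
x range [-44.2  44.2] rear y -238.6
bottles [[-21.3, -136.0], [21.4, -135.4]]
yaw by bottles deg 0.7 mid [ 1.000e-01 -1.357e+02]
[ 562.1 -252.9  180.6]
```

```bash
python3 -m creep '[[[1,0,-45],[0,0,0],40],[[1,0,-90],[0,0,0],40],[[1,0,-130],[0,0,0],40],[[1,0,-160],[0,0,0],40],[[1,0,-171],[0,0,0],40]]'
python3 -m creep '[[[-2.3,19.9,0],[0,0,0],40],[[-4.1,34.8,0],[0,0,0],40],[[-5.3,44.7,0],[0,0,0],40],[[-6.1,51.6,0],[0,0,0],40],[[-6.4,54.6,0],[0,0,0],40]]'
python3 -m creep '[[[-0.6,5,0],[0,0,0],40],[[-1.2,10,0],[0,0,0],40],[[-1.9,16,0],[0,0,0],40],[[-2.7,23,0],[0,0,0],40],[[-3.5,30,0],[0,0,0],40]]'
python3 -m creep '[[[-0.9,8,0],[0,0,0],40],[[-1.9,16,0],[0,0,0],40],[[-2.8,24,0],[0,0,0],40],[[-3.6,31,0],[0,0,0],40],[[-4.1,35,0],[0,0,0],40]]'
python3 meas.py pics/t5.png -125
```

```text
clock: 7.3
eef_pos: [562.1, -252.1, 6.8]
tcp_rot: [-0.003, 0.664, 0.747, -0.0]
contact_force: [1.5, 0.4, 0.5]
width: 0.449
grasp_force: 0.0
clock: 7.8
eef_pos: [557.4, -197.7, 10.4]
tcp_rot: [0.001, 0.664, 0.747, 0.0]
contact_force: [0.7, 0.7, -0.7]
width: 0.454
grasp_force: 0.0
clock: 8.3
eef_pos: [553.7, -168.0, 9.8]
tcp_rot: [0.0, 0.665, 0.747, -0.0]
contact_force: [0.6, -2.9, 1.1]
width: 0.456
grasp_force: 1.0
clock: 8.8
eef_pos: [549.5, -132.5, 9.8]
tcp_rot: [0.0, 0.665, 0.747, -0.0]
contact_force: [0.1, -2.0, 0.6]
width: 0.454
grasp_force: 1.1
deck ctr [   0.5 -129.3] size [90.1 61.4] ang 0.8
x range [-43.3  44.6] rear y -157.4
bottles [[-21.2, -81.5], [21.3, -81.2]]
yaw by bottles deg 0.5 mid [  0.  -81.3]
```

View pics/t5.png

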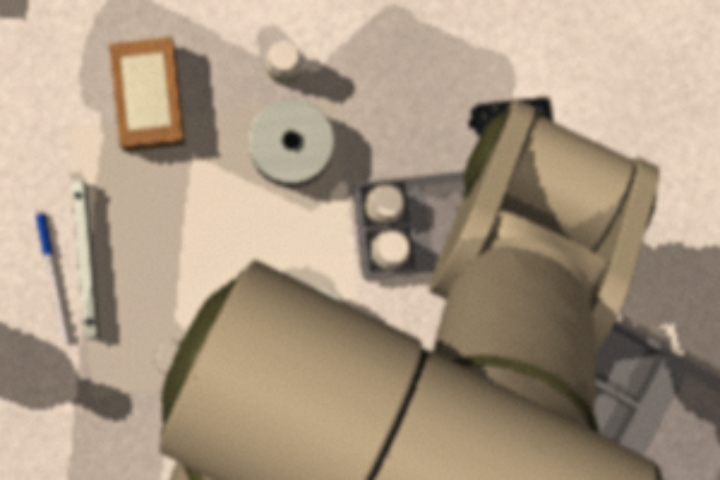

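The front is about to enter the gap, centred and square: the bottles at (385,203) and (390,249) give x about 0. Continuing.

```bash
python3 -m creep '[[[-0.6,5,0],[0,0,0],40],[[-1.3,11,0],[0,0,0],40],[[-2.1,18,0],[0,0,0],40],[[-2.9,25,0],[0,0,0],40],[[-3.5,30,0],[0,0,0],40]]'
python3 -m creep '[[[-0.7,6,0],[0,0,0],40],[[-1.5,13,0],[0,0,0],40],[[-2.4,20,0],[0,0,0],40],[[-3.2,27,0],[0,0,0],40],[[-3.8,32,0],[0,0,0],40]]'
python3 meas.py pics/t6.png -58
```

```text
clock: 9.35
eef_pos: [545.9, -102.5, 9.7]
tcp_rot: [-0.0, 0.665, 0.747, -0.0]
contact_force: [0.7, -2.6, 0.3]
width: 0.456
grasp_force: 0.9
clock: 9.85
eef_pos: [542.1, -70.5, 9.7]
tcp_rot: [-0.0, 0.665, 0.747, -0.0]
contact_force: [0.8, -2.4, 0.6]
width: 0.457
grasp_force: 0.8
deck ctr [  0.1 -58.6] size [90.  48.3] ang 0.74
x range [-43.3  44.5] rear y -80.6
bottles [[-21.8, -19.0], [20.8, -19.0]]
yaw by bottles deg -0.0 mid [ -0.5 -19. ]
```

```bash
python3 -m creep '[[[-0.6,5,0],[0,0,0],40],[[-1.4,12,0],[0,0,0],40],[[-2.2,19,0],[0,0,0],40],[[-3.1,26,0],[0,0,0],40],[[-3.8,32,0],[0,0,0],40]]'
python3 -m creep '[[[-0.7,6,0],[0,0,0],40],[[-1.5,13,0],[0,0,0],40],[[-2.4,20,0],[0,0,0],40],[[-3.2,27,0],[0,0,0],40],[[-4,34,0],[0,0,0],40]]'
python3 -m creep '[[[-0.8,7,0],[0,0,0],40],[[-1.6,14,0],[0,0,0],40],[[-2.5,21,0],[0,0,0],40],[[-3.3,28,0],[0,0,0],40],[[-4,34,0],[0,0,0],40]]'
python3 meas.py pics/t7.png 42
```

```text
clock: 10.4
eef_pos: [538.2, -38.5, 9.7]
tcp_rot: [-0.0, 0.665, 0.747, -0.0]
contact_force: [0.5, -1.2, -1.0]
width: 0.458
grasp_force: 0.7
clock: 10.9
eef_pos: [534.3, -4.6, 9.7]
tcp_rot: [-0.0, 0.665, 0.747, -0.0]
contact_force: [0.1, -0.9, -1.4]
width: 0.452
grasp_force: 0.6
clock: 11.4
eef_pos: [530.3, 29.4, 9.7]
tcp_rot: [-0.0, 0.665, 0.747, -0.0]
contact_force: [-0.7, -1.0, -1.3]
width: 0.452
grasp_force: 0.6
deck ctr [ 4.1 52. ] size [18.7 82.4] ang 87.74
x range [-35.7  44.1] rear y 41.6
bottles [[-22.0, 81.0], [21.2, 81.4]]
yaw by bottles deg 0.6 mid [-0.4 81.2]
```

View pics/t7.png

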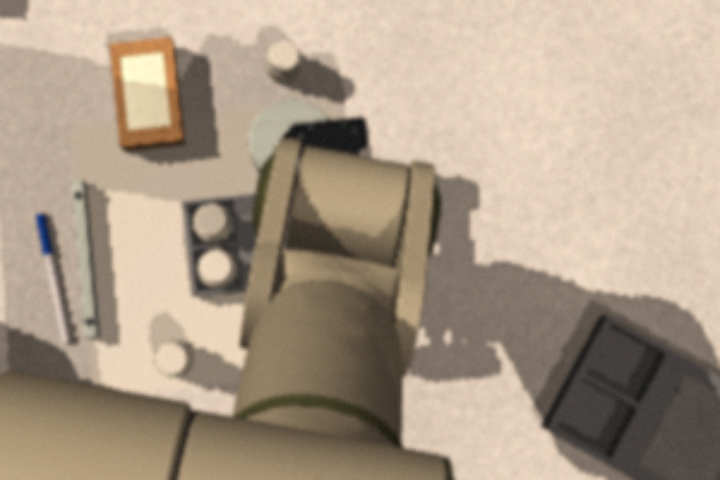

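The carrier is past the narrowest point and still centred, with bottles at (212,221) and (216,267). About 93 mm to go.

```bash
python3 -m creep '[[[-0.8,7,0],[0,0,0],40],[[-1.6,14,0],[0,0,0],40],[[-2.5,21,0],[0,0,0],40],[[-3.3,28,0],[0,0,0],40],[[-4.1,35,0],[0,0,0],40]]'
python3 -m creep '[[[-0.8,7,0],[0,0,0],40],[[-1.6,14,0],[0,0,0],40],[[-2.5,21,0],[0,0,0],40],[[-3.3,28,0],[0,0,0],40],[[-4.1,35,0],[0,0,0],40]]'
python3 -m creep '[[[-0.5,4,0],[0,0,0],40],[[-0.9,8,0],[0,0,0],40],[[-1.4,12,0],[0,0,0],40],[[-1.8,15,0],[0,0,0],40],[[-2.1,18,0],[0,0,0],40]]'
python3 meas.py pics/t8.png 128
```

```text
clock: 11.95
eef_pos: [526.3, 64.3, 9.8]
tcp_rot: [0.0, 0.665, 0.747, 0.0]
contact_force: [0.5, -2.0, 0.2]
width: 0.456
grasp_force: 0.8
clock: 12.45
eef_pos: [522.2, 99.3, 9.8]
tcp_rot: [0.0, 0.665, 0.747, -0.0]
contact_force: [-0.3, -3.4, -0.1]
width: 0.459
grasp_force: 1.0
clock: 12.95
eef_pos: [520.2, 116.9, 9.8]
tcp_rot: [0.0, 0.665, 0.747, 0.0]
contact_force: [-0.4, -2.9, 1.4]
width: 0.457
grasp_force: 1.2
deck ctr [-1.00e-01  2.01e+02] size [ 22.1 118.9] ang 89.52
x range [-58.6  58.6] rear y 190.5
bottles [[-21.7, 168.9], [21.0, 168.9]]
yaw by bottles deg 0.1 mid [ -0.4 168.9]
```

```bash
python3 -m creep '[[[-0.1,1,0],[0,0,0],40],[[-0.2,2,0],[0,0,0],40],[[-0.3,2.7,0],[0,0,0],40],[[-0.4,3.4,0],[0,0,0],40],[[-0.4,3.4,0],[0,0,0],40]]'
python3 -m creep '[[[0,0.4,0],[0,0,0],40],[[-0.1,0.8,0],[0,0,0],40],[[-0.1,1.2,0],[0,0,0],40],[[-0.1,1.2,0],[0,0,0],40]]'
```

```text
clock: 13.5
eef_pos: [519.7, 120.2, 9.7]
tcp_rot: [-0.0, 0.665, 0.747, 0.0]
contact_force: [-0.3, -1.4, 1.1]
width: 0.454
grasp_force: 0.8
clock: 13.9
eef_pos: [519.7, 120.5, 9.8]
tcp_rot: [0.0, 0.665, 0.747, -0.001]
contact_force: [0.3, -7.8, 2.0]
width: 0.457
grasp_force: 4.1
```

Force rose to 7.8 N with the TCP stopped, so the carrier is against the rail. Backing off and rising.

```bash
python3 -m creep '[[[0.3,-2.5,0],[0,0,0],40],[[1,-8,0],[0,0,0],40],[[2.3,-20,0],[0,0,0],40],[[3.5,-30,10],[0,0,0],40],[[3.5,-30,45],[0,0,0],40]]'
python3 -m creep '[[[0,-30,45],[0,0,0],40],[[0,-75,80],[0,0,0],40],[[0,-120,110],[0,0,0],40],[[0,-165,130],[0,0,0],40],[[0,-210,140],[0,0,0],40]]'
python3 -m creep '[[[0,-30,0],[0,0,0],40],[[0,-60,0],[0,0,0],40],[[0,-80,0],[0,0,0],40],[[0,-80,0],[0,0,0],40],[[0,-80,0],[0,0,0],40]]'
sed -i 's/(abs(S\[...,1\]-y0)<85)/(abs(S[...,1]-y0)<(62 if y0>100 else 85))/' meas.py; python3 meas.py pics/t9.png 128
```

```text
clock: 14.4
eef_pos: [522.0, 89.7, 53.5]
tcp_rot: [-0.002, 0.665, 0.746, -0.002]
contact_force: [-0.1, -0.5, 0.3]
width: 0.449
grasp_force: 0.0
clock: 14.9
eef_pos: [522.9, -111.5, 195.0]
tcp_rot: [0.002, 0.665, 0.747, 0.001]
contact_force: [0.4, -0.3, -1.1]
width: 0.453
grasp_force: 0.0
clock: 15.4
eef_pos: [522.7, -189.4, 192.4]
tcp_rot: [-0.0, 0.665, 0.747, 0.0]
contact_force: [-1.2, 0.3, 0.1]
width: 0.455
grasp_force: 0.0
deck ctr [-1.000e-01  1.128e+02] size [86.2 90.3] ang 90.0
x range [-44.8  43.9] rear y 70.2
bottles [[-21.8, 172.5], [21.2, 172.9]]
yaw by bottles deg 0.5 mid [ -0.3 172.7]
```

View pics/t9.png

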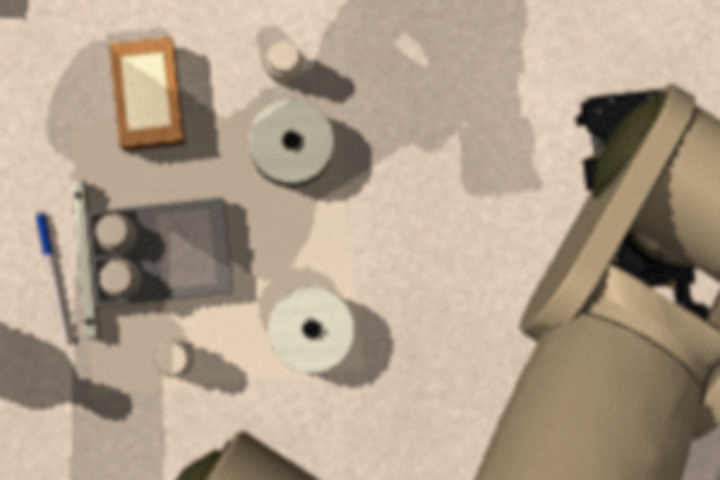

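The carrier lies square against the rail at (92,260), with both bottles upright at (116,232) and (120,278). Its rear is at y = 70 and x is about 0. Handing in.

```bash
python3 -c "
from station import manip
print(manip.finish_job())"
```

```text
the job is handed in; nothing more can be done
None
```

I pushed the carrier through the gap and handed the job in; the final check shows it flush and square against the stop rail, centred on the lane, with both bottles upright and nothing else visibly moved, though no verdict came back.

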